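# Unlock the hood stand and draw its telescoping arm out to the next hole

## Robot

A 7-joint arm with a two-finger parallel gripper is mounted at the origin on the work surface. World frame = base frame: x ahead of the robot, y to its left, z up, the work surface at z = 0. Lengths are in m, angles in rad, forces in N, time in s.
With the tool pointing down it reaches from about 0.4 to 0.85 m from the base axis. Payload 6.9 kg.
Tool frame: the origin (TCP) lies on the front face of the gripper's body, between the roots of the fingers; the fingertips stand 73 mm ahead of it and the grasp point (between the pads) lies 54 mm ahead of it (bot.finger_overhang is the distance from the TCP to the fingertips, in m); z points along the fingers, y is the line along which they close (so a half turn about z gives the same grasp; the last joint's range is limited). The gripper opens to 85 mm and grips with 20 to 120 N. Pads are 22 mm wide; open, the fingers measure 114 mm over their backs; the gripper's body (76 mm by 85 mm) begins 54 mm behind the grasp point. The pads swing forward as they close: fully open they stand 13 mm farther back than shut.
Start: joints at [-1.105, 0.507, -0.238, 1.5, 0.126, 1.149, -0.155], TCP at [0.221, 0.585, 0.304] pointing down, gripper open.
Joint ranges: [-3.08, 3.08], [-0.24, 2.05], [-1.43, 1.35], [0, 2.5], [-1.52, 4.66], [0.17, 1.96], [-2.89, 2.89]. Speed limits (rad/s): [2.39, 2.39, 3.14, 3.14, 3.14, 3.14, 3.14].

## Interface

Orientations are given as a unit quaternion [x, y, z, w].
In Python, from plant import bot gives the robot as it stands.
- The arm moves only by the shell command python3 -m crank 'ROWS' [FORCE]. ROWS is JSON, a list of rows, each an object of numbers: "rx", "ry", "rz": the turn, a rotation vector about the world's x, y, z in degrees; "x", "y", "z": the shift along the world's x, y, z in mm; "fingers": the finger opening in mm, from 0 to 85.4. A call has 1 to 8 rows; each row shifts and turns the commanded pose from where the row before left it; what a row does not reach is not made up. A row lasts 1/8 s, in which the tool goes at most 62.5 mm and 10.7 degrees, less where a joint would pass 70% of its speed; a pose out of reach is approached as far as the arm can. A call is refused whole if a number of a shift passes 62.5 or a number of a turn 10.7, either way. A call with a gripper value outside its range is refused whole. The fingers move at their own pace and stop on an object; FORCE is the grip in N (left out, the last holds). Time passes only in rows, so rows that do not move let the fingers close. It gives the time, the measured TCP pose, the force, the opening and the grip force at its end, in the units of the state.
- bot.read_state(): the state, without advancing time (a new reading comes with each control period).
- bot.get_image(name): name is "scene" or "top" or "wrist"; returns the picture (384x512x3 uint8, red, green, blue); there is no depth.
- bot.get_calibration(name): a dict with "fx", "fy", "cx", "cy" (pixels), "dist" ([k1, k2, p1, p2, k3] as OpenCV has them; the pictures are not rectified), "pose" (4x4, takes a point from camera to world coordinates); the wrist camera has in their place "T_tool_cam" (4x4, takes a point from camera to tool coordinates, whose origin is the TCP and whose axes are the flange's). Camera axes: x right, y up, looking along -z (the intrinsics and any distortion apply to the point x, -y, -z); pixel columns grow to the right and rows downward; lengths in m; the calibration is good to about 2 mm. A picture is of the moment at which its call begins: read the wrist's pose just before it. get_calibration takes no time and is no camera call.
- bot.hand_in(): hands the job in; it is judged then, once.
The state is a dict: "time_s": time; "joints": joint angles; "joint_vel": joint speeds; "joint_torque": joint torques, N m; "eef_pos": TCP position; "tcp_rot": TCP orientation; "ft_force": force on the tool from outside, world axes, zero at the start; "moment": the same for the moment, N m; "gripper_width": opening from 0.0 (shut) to 1.0 (fully open); "grip_force": force on a finger pad.
Only numpy, scipy, OpenCV 4.12 (cv2) and the standard library are available. Lean on these libraries where they do the work, as an engineer would, in place of code of your own. Each camera call takes 0.05 s, during which the arm holds its last target. There are 200 camera calls.

## Task

Free the transport lock of the hood stand by pushing the thin rod of the release pin through the access hole in the stand's low end until the lock plunger pops up, then lay the pin gently back on the bench. Then pinch both snap buttons flush and draw the sloping sleeve up its tube by one hole, so that the buttons snap out again in the next window, and let go. Leave the other things on the bench where they stand.

Things in the scene. Friction and masses are not known exactly. Their poses are not given: they have to be found in the camera images.
- stand: White hood stand fixed to the bench; x runs from its low end (access hole) towards the hood, y to the left, z up. Origin on the bench. Base block 120 x 90 mm, 90 mm high, x -70 to +50 mm. A square dark tube rises from it along +x, 40 degrees above level, in the plane y = 0, its axis through (0, 0, 65) mm. A grey housing 60 mm wide surrounds the tube up to 105 mm from there.
- access_hole (a point): Centre of the outer mouth of the access hole in the stand's low end, 62 mm above the bench (axes as the stand's). The hole is 16 x 16 mm and runs level along the stand's +x: first 22 mm of steel trough open at the top, then into the base block.
- latch_face (a point): Face of the hidden spring latch at rest, inside the hole, 57 mm beyond its mouth. The latch trips when pushed 5 mm in along the stand's +x and stops at 12 mm; 2 to 5 N. Once tripped the lock plunger pops up by itself and stays up.
- lamp_bar (a point): Underside of the near end of the lamp bar, 345 mm above the bench: the bar runs 160 mm from here along the stand's +x, 24 mm wide, 17 mm thick, over the upper part of the sleeve. A gripper pointing straight down over the buttons would hit it: come square to the tube, tilted some 40 degrees back from vertical.
- lamp_post (a point): Foot of the lamp's post (12 mm thick, 352 mm tall, foot 64 mm across) beside the sleeve.
- hood_rim (a point): Centre of the rim of the clear bell-shaped hood (134 mm across, 67 mm tall, 183 mm above the bench as found) that hangs on the sleeve's upper end and moves with it.
- lock_plunger (a joint): Transport lock plunger, a dark steel head 22 mm across on top of the grey housing: travel in m, 0 = down (locked: the sleeve cannot be drawn out), 0.014 = popped up (free).
- pin_handle (a point): Centre of the handle of the release pin (loose, 70 g): a flat grey handle 70 mm long (x), 18 mm wide (y) and 26 mm tall (z), lying on the bench, its centre 13 mm up. A steel rod, 6 mm thick and 95 mm long, sticks out of the end of the handle along the +x axis at mid-height, so the tip is 130 mm from this point. (The screwdriver near by has a round handle.)
- sleeve (a joint): How far the sleeve is drawn out, in m: 0 = in its first hole as found, 0.045 = in the next hole, 0.090 = one too far. With the buttons in a window the sleeve has about 1.5 mm play each way. It moves along the tube's axis, up the slope; drawing it takes some 5 to 15 N.
- grip_window (a point): Centre of the sleeve's cross-section at the windows where the buttons sit at the start; moves with the sleeve. x along the tube (up the slope), y level across it (left), z square to the tube, up. Sleeve: square aluminium tube 36 x 36 mm, 2 mm wall, from 110 mm below to 105 mm above this point, with windows 15 x 15 mm in both side faces at 0, -45 and -90 mm (the last hidden in the housing).
- next_window (a point): The same for the next pair of windows, 45 mm lower on the sleeve.
- button_left (a joint): Snap button on the left (+y) side: a 12 mm round-ended steel pin in the fixed inner tube. Travel in m: 0 = out, 6 mm proud of the sleeve's face; 0.006 = flush; 0.008 = under the wall. Spring 1.5 to 4 N. Pinching the sleeve across the window (closing along its y) presses both flush; drawn on, the window's edge tucks them under the wall until the next window.
- button_right (a joint): The same on the right (-y) side.
- carousel: Fixed round vial carousel, 120 mm across, 98 mm high, under the drawn-out hood; origin at its centre on the bench.
- screwdriver: Loose screwdriver, 170 mm long, round grey handle 26 mm thick; origin at mid-length on the bench, x towards the tip. Bystander.
- amber_bottle: Loose amber bottle, 68 mm across, 135 mm tall. Bystander; origin under its centre.
- wash_bottle: Loose white bottle, 68 mm across, 180 mm tall. Bystander; origin under its centre.
- jar: Loose glass jar with a black cap, 52 mm across, 75 mm tall, beside the tube. Bystander; origin under its centre.
- beaker: Loose glass beaker, 70 mm across, 90 mm tall, beside the base. Bystander; origin under its centre.
- tip_box: Loose grey pipette tip box, 85 x 120 x 68 mm. Bystander; origin under its centre.
- notebook: Loose black notebook, 150 x 210 x 16 mm. Bystander; origin under its centre.
- pin_tip (a point): Tip of the release pin's rod, 130 mm from the handle's centre along its +x.

How it is judged:
By the outcome, as a careful person would: the job done as asked, in the order asked, and still so for the second after the job is handed in, with the robot touching nothing.
It also fails if it takes over 72 s, if anything falls off the work surface, if the arm or the gripper's body presses on something with over 40 N, if the wrist force passes 120 N, or if a joint passes its speed limit or range.

## Working session

There is one attempt and no reset: what is moved stays moved. The work goes in short steps, Python scripts to look and compute and a shell command to move; the robot and the scene stay as the last step left them, time stands still between calls to the robot, and variables do not carry over. Pictures are saved under pics/ and viewed, at most 10 in all, crops included, and the job is handed in when it is done.

```bash
mkdir -p pics; ls; python3 - <<'E'
from plant import bot
import cv2,numpy as np
np.set_printoptions(precision=4,suppress=True)
for n in ["scene","top"]:
    im=bot.get_image(n); cv2.imwrite(f"pics/{n}0.png",cv2.resize(im[:,:,::-1],(800,600),interpolation=cv2.INTER_CUBIC)); np.save(f"pics/{n}0.npy",im)
for n in ["scene","top","wrist"]: print(n,bot.get_calibration(n))
print(bot.read_state())
E
```

```text
pics
scene {'fx': 432.8702092539368, 'fy': 432.8702092539368, 'cx': 248.57335579683442, 'cy': 186.47088183700527, 'dist': array([0.0337, 0.    , 0.    , 0.    , 0.    ]), 'pose': array([[-0.6796, -0.4653,  0.5672,  1.3024],
       [ 0.7335, -0.4404,  0.5177,  0.7012],
       [ 0.0089,  0.7678,  0.6406,  1.0294],
       [ 0.    ,  0.    ,  0.    ,  1.    ]])}
top {'fx': 419.92136546893107, 'fy': 419.92136546893107, 'cx': 253.1813907398211, 'cy': 188.7367252405753, 'dist': array([-0.0175,  0.    ,  0.    ,  0.    ,  0.    ]), 'pose': array([[-0.006 ,  0.9951, -0.0989,  0.4698],
       [-1.    , -0.0057,  0.0041,  0.0592],
       [ 0.0035,  0.0989,  0.9951,  1.5403],
       [ 0.    ,  0.    ,  0.    ,  1.    ]])}
wrist {'fx': 336.44987634422466, 'fy': 336.44987634422466, 'cx': 251.50519391986685, 'cy': 192.68697078920712, 'dist': array([-0.0016,  0.    ,  0.    ,  0.    ,  0.    ]), 'T_tool_cam': array([[ 0.0005,  0.9522,  0.3054,  0.0794],
       [ 1.    , -0.0005,  0.    ,  0.0007],
       [ 0.0002,  0.3054, -0.9522, -0.0691],
       [ 0.    ,  0.    ,  0.    ,  1.    ]])}
{'time_s': 0.1, 'joints': array([-1.1045,  0.5083, -0.2376,  1.501 ,  0.1257,  1.1489, -0.1548]), 'joint_vel': array([ 0.0014, -0.002 , -0.002 , -0.0038, -0.0012, -0.0007, -0.0008]), 'joint_torque': array([ -0.0037, -62.1841,  -2.1939, -25.0206,   0.0127,   0.0078,
         0.    ]), 'eef_pos': array([0.2206, 0.5844, 0.3031]), 'tcp_rot': array([ 0.1794,  0.9838, -0.0008, -0.0002]), 'ft_force': array([ 1.1021,  0.0903, -0.3502]), 'moment': array([-0.047 , -0.0006, -0.0539]), 'grip_force': 0.0, 'gripper_width': 0.9980799820277183}
```

View pics/scene0.png

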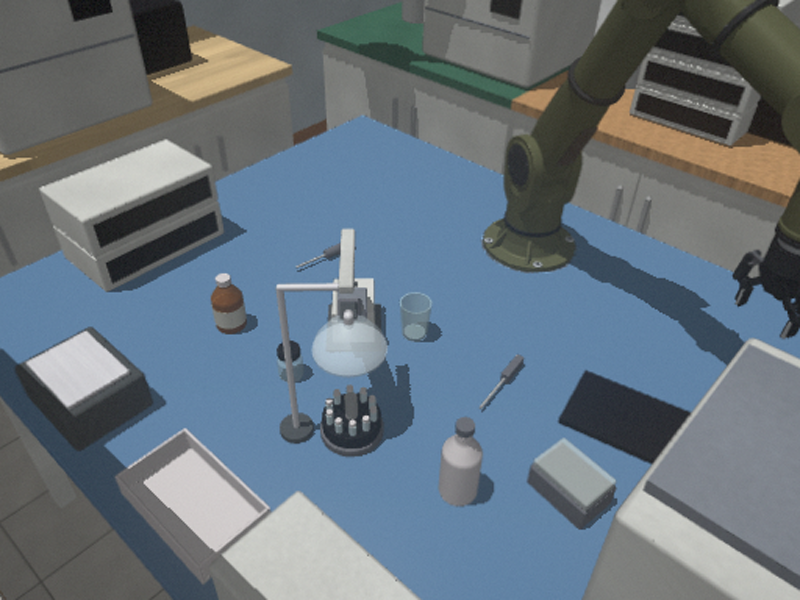

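View pics/top0.png

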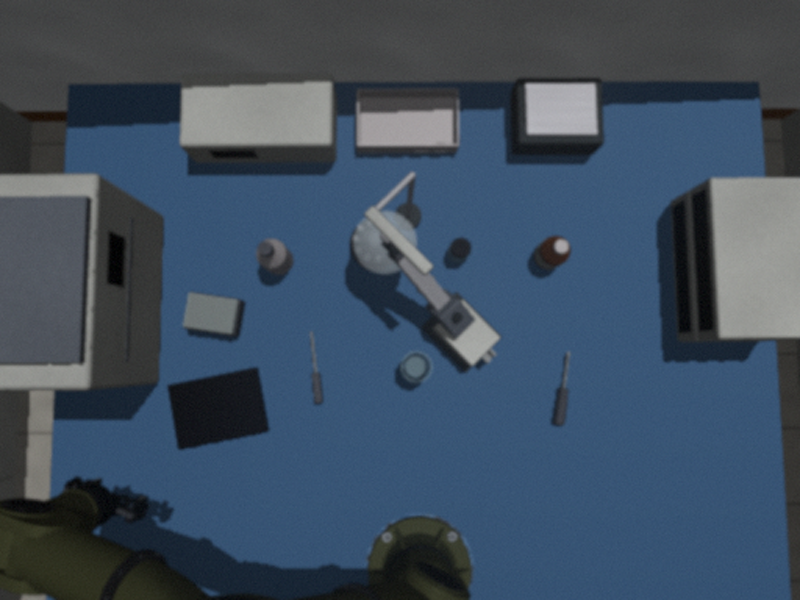

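The scene view shows the stand at about (350,290), the lamp post at (290,430), and the two slim tools at (505,380) and (320,258). The top view puts the stand's low end at (490,355) with the slope running up-left. The left tool, (312,332)–(318,403), has a handle of about 73 mm, so it is probably the pin. The right one, (562,390), has a longer handle, so it is probably the screwdriver.

```bash
cat > h.py <<'E'
from plant import bot
import cv2,numpy as np
from scipy.spatial.transform import Rotation as R
np.set_printoptions(precision=4,suppress=True)
def pose(n,s=None):
    c=bot.get_calibration(n)
    if n!="wrist": return c,c["pose"]
    s=s or bot.read_state(); T=np.eye(4); T[:3,:3]=R.from_quat(s["tcp_rot"]).as_matrix(); T[:3,3]=s["eef_pos"]
    return c,T@c["T_tool_cam"]
def K(c): return np.array([[c["fx"],0,c["cx"]],[0,c["fy"],c["cy"]],[0,0,1.]])
def ray(n,uv,P=None):
    c,T=pose(n); T=T if P is None else P
    p=cv2.undistortPoints(np.array(uv,float).reshape(-1,1,2),K(c),c["dist"]).reshape(-1,2)
    d=np.c_[p[:,0],-p[:,1],-np.ones(len(p))]@T[:3,:3].T
    return T[:3,3],d
def onz(n,uv,z,P=None):
    o,d=ray(n,uv,P); return o+d*((z-o[2])/d[:,2])[:,None]
def proj(n,X,P=None):
    c,T=pose(n); T=T if P is None else P
    q=(np.array(X,float).reshape(-1,3)-T[:3,3])@T[:3,:3]; q=q*[1,-1,-1]
    return cv2.projectPoints(q,np.zeros(3),np.zeros(3),K(c),c["dist"])[0].reshape(-1,2)
E
python3 - <<'E'
from h import *
im=np.load("pics/top0.npy"); hsv=cv2.cvtColor(im,cv2.COLOR_RGB2HSV)
blue=((hsv[...,0]>95)&(hsv[...,0]<125)&(hsv[...,1]>110)).astype(np.uint8)
s=.64
def comp(x0,y0,x1,y1):
    x0,y0,x1,y1=[int(v*s) for v in (x0,y0,x1,y1)]
    m=np.zeros_like(blue); m[y0:y1,x0:x1]=1-blue[y0:y1,x0:x1]; return m
for nm,b in dict(left=(295,320,340,415),right=(540,340,585,435)).items():
    m=comp(*b); ys,xs=np.nonzero(m); 
    P=onz("top",np.c_[xs,ys],.013)[:,:2]; c=P.mean(0); u=np.linalg.svd(P-c,full_matrices=False)[2][0]; u*=np.sign(u[0])
    t=(P-c)@u; w=(P-c)@[-u[1],u[0]]
    print(nm,len(xs),"ang",np.degrees(np.arctan2(u[1],u[0])),"tail",c+u*t.min(),"tip",c+u*t.max(),"len",np.ptp(t)) 
    for a in np.arange(t.min(),t.max(),.008): k=(t>=a)&(t<a+.008); print("%.0f:%.0f"%((a-t.min())*1e3,k.sum()*(1.53/420)**2/.008*1e3),end=" ")
    print()
# white block
m=np.zeros_like(blue); W=((hsv[...,1]<60)&(hsv[...,2]>110)).astype(np.uint8)
m[190:238,272:325]=W[190:238,272:325]
cs,_=cv2.findContours(m,cv2.RETR_EXTERNAL,cv2.CHAIN_APPROX_NONE); c=max(cs,key=cv2.contourArea)
print("area",cv2.contourArea(c)); ap=cv2.approxPolyDP(c,2.,True).reshape(-1,2); print(ap); print(onz("top",ap,.09))
v=cv2.resize(im[90:250,215:335,::-1],None,fx=5,fy=5,interpolation=cv2.INTER_CUBIC)[:600]
v2=cv2.resize(im[150:250,215:335,::-1],None,fx=5,fy=5,interpolation=cv2.INTER_CUBIC)
cv2.imwrite("pics/topc.png",cv2.resize(im[90:250,190:350,::-1],(600,600),interpolation=cv2.INTER_CUBIC))
E
```

```text
left 211 ang 6.116982426648127 tail [0.3725 0.2332] tip [0.5381 0.2509] len 0.16661212259242586
0:20 8:18 16:23 24:25 32:23 40:20 48:20 56:23 64:23 72:15 80:12 88:10 96:13 104:17 112:13 120:10 128:12 136:15 144:17 152:12 160:10 
right 263 ang -9.497750465872494 tail [ 0.3211 -0.3192] tip [ 0.4908 -0.3476] len 0.17209177840697706
0:28 8:28 16:27 24:27 32:30 40:25 48:28 56:28 64:27 72:27 80:18 88:17 96:12 104:13 112:15 120:15 128:12 136:15 144:13 152:12 160:17 168:5 
area 554.0
[[296 192]
 [303 205]
 [290 218]
 [286 217]
 [302 233]
 [307 228]
 [312 231]
 [314 229]
 [311 225]
 [313 223]
 [316 227]
 [314 222]
 [319 215]]
[[ 0.6018 -0.0953  0.09  ]
 [ 0.5565 -0.1188  0.09  ]
 [ 0.5119 -0.0731  0.09  ]
 [ 0.5154 -0.0594  0.09  ]
 [ 0.4601 -0.1137  0.09  ]
 [ 0.4771 -0.1312  0.09  ]
 [ 0.4667 -0.1482  0.09  ]
 [ 0.4735 -0.1552  0.09  ]
 [ 0.4873 -0.1452  0.09  ]
 [ 0.4942 -0.1522  0.09  ]
 [ 0.4804 -0.1623  0.09  ]
 [ 0.4976 -0.1557  0.09  ]
 [ 0.5216 -0.1735  0.09  ]]
```

View pics/topc.png

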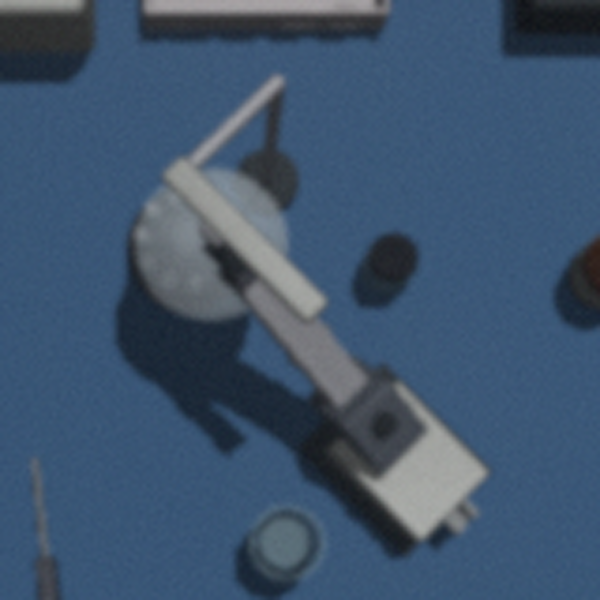

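The left tool measures as the pin: 167 mm long, handle about 70 mm long and 20 mm wide. The right one has an 80 mm handle about 28 mm wide, so it is the screwdriver. In the crop the base block's low-end corners are at (420,540) and (488,470), with the trough at (460,515). Moving over the pin.

```bash
python3 -m crank '[{"x":24,"y":-43,"z":-10,"rz":3.4},{"x":24,"y":-43,"z":-10,"rz":3.4},{"x":24,"y":-43,"z":-10,"rz":3.4},{"x":24,"y":-43,"z":-10,"rz":3.4},{"x":23,"y":-43,"z":-10,"rz":3.4},{"x":23,"y":-43,"z":-10,"rz":3.4},{"x":23,"y":-43,"z":-10,"rz":3.4},{"x":23,"y":-44,"z":-10,"rz":3.4}]' 30; python3 -m crank '[{},{}]'
python3 - <<'E'
from h import *
_,P=pose("wrist"); im=bot.get_image("wrist"); np.save("pics/w1.npy",im); np.save("pics/w1P.npy",P)
cv2.imwrite("pics/w1.png",im[:,:,::-1])
print(proj("wrist",[[.3725,.2332,.013],[.5381,.2509,.013]],P))
E
```

```text
[[ 44.9046 357.0372]
 [114.9643 438.4347]]invalid input at $[0]: expected keys rx, ry, rz, x, y, z, fingers
invalid input at $[0]: expected keys rx, ry, rz, x, y, z, fingers
```

View pics/w1.png

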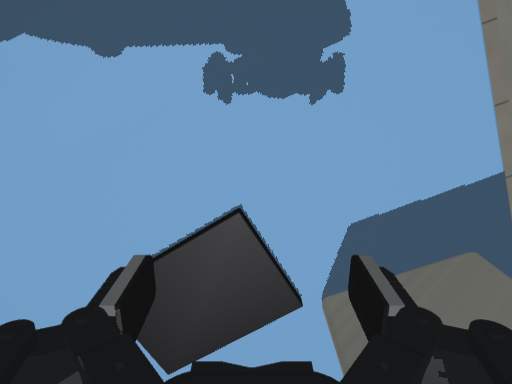

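The view shows only the notebook at (220,290), because the arm had not moved: every row needs all its keys.

```bash
python3 -m crank '[{"x":24,"y":-43,"z":-10,"rx":0,"ry":0,"rz":3.4,"fingers":60},{"x":24,"y":-43,"z":-10,"rx":0,"ry":0,"rz":3.4,"fingers":60},{"x":24,"y":-43,"z":-10,"rx":0,"ry":0,"rz":3.4,"fingers":60},{"x":24,"y":-43,"z":-10,"rx":0,"ry":0,"rz":3.4,"fingers":60},{"x":23,"y":-43,"z":-10,"rx":0,"ry":0,"rz":3.4,"fingers":60},{"x":23,"y":-43,"z":-10,"rx":0,"ry":0,"rz":3.4,"fingers":60},{"x":23,"y":-43,"z":-10,"rx":0,"ry":0,"rz":3.4,"fingers":60},{"x":23,"y":-44,"z":-10,"rx":0,"ry":0,"rz":3.4,"fingers":60}]' 30; python3 -m crank '[{"x":0,"y":0,"z":0,"rx":0,"ry":0,"rz":0,"fingers":60},{"x":0,"y":0,"z":0,"rx":0,"ry":0,"rz":0,"fingers":60}]'
python3 - <<'E'
from h import *
_,P=pose("wrist"); im=bot.get_image("wrist"); np.save("pics/w2.npy",im); np.save("pics/w2P.npy",P)
cv2.imwrite("pics/w2.png",im[:,:,::-1])
print(proj("wrist",[[.3725,.2332,.013],[.5381,.2509,.013]],P))
E
```

```text
time_s: 1.15
eef_pos: [0.4092, 0.2383, 0.2236]
tcp_rot: [-0.058, 0.998, 0.0, 0.0]
ft_force: [0.5, 1.2, 1.0]
gripper_width: 0.705
grip_force: 0.0
time_s: 1.4
eef_pos: [0.4085, 0.2402, 0.2239]
tcp_rot: [-0.057, 0.998, 0.0, -0.0]
ft_force: [-0.6, 0.3, 0.3]
gripper_width: 0.702
grip_force: 0.0
[[246.5326 138.4002]
 [246.0838 308.2109]]
```

View pics/w2.png

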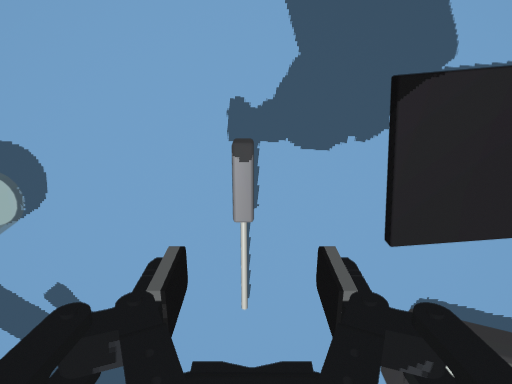

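The flat grey handle spans (232–254, 140–222) and the rod tip is at (245,309), so this is the pin. It lies along the image vertical, midway between the fingers.

```bash
python3 - <<'E'
from h import *
P=np.load("pics/w2P.npy"); im=np.load("pics/w2.npy")
tip=onz("wrist",[[245,308]],.013,P)[0]; r0=onz("wrist",[[244.2,228]],.013,P)[0]; u=(tip-r0)[:2]; u/=np.linalg.norm(u)
print("tip",tip,"ang",np.degrees(np.arctan2(u[1],u[0])),"handle c",tip[:2]-.13*u)
print("front edge top",onz("wrist",[[233,221.5],[253.5,221.5],[236,158],[252,158]],.026,P))
s=bot.read_state(); print(np.degrees(R.from_quat(s["tcp_rot"]).as_matrix()[:2,1]@np.array([1,0])), R.from_quat(s["tcp_rot"]).as_matrix())
E
```

```text
tip [0.538  0.2498 0.013 ] ang 6.657840369831703 handle c [0.4089 0.2347]
front edge top [[0.4425 0.2294 0.026 ]
 [0.4405 0.2468 0.026 ]
 [0.3872 0.2264 0.026 ]
 [0.3857 0.2393 0.026 ]]
-6.558171553247566 [[-0.9934 -0.1145  0.    ]
 [-0.1145  0.9934  0.0008]
 [-0.0001  0.0008 -1.    ]]
```

```bash
python3 -m crank '[{"x":-1,"y":-5,"z":-40,"rx":0,"ry":0,"rz":0,"fingers":50},{"x":0,"y":0,"z":-40,"rx":0,"ry":0,"rz":0,"fingers":50},{"x":0,"y":0,"z":-40,"rx":0,"ry":0,"rz":0,"fingers":50},{"x":0,"y":0,"z":-15,"rx":0,"ry":0,"rz":0,"fingers":50},{"x":0,"y":0,"z":-11,"rx":0,"ry":0,"rz":0,"fingers":50},{"x":0,"y":0,"z":0,"rx":0,"ry":0,"rz":0,"fingers":50},{"x":0,"y":0,"z":0,"rx":0,"ry":0,"rz":0,"fingers":10},{"x":0,"y":0,"z":0,"rx":0,"ry":0,"rz":0,"fingers":10}]' 30;python3 -m crank '[{"x":0,"y":0,"z":0,"rx":0,"ry":0,"rz":0,"fingers":10},{"x":0,"y":0,"z":0,"rx":0,"ry":0,"rz":0,"fingers":10},{"x":0,"y":0,"z":0,"rx":0,"ry":0,"rz":0,"fingers":10},{"x":0,"y":0,"z":0,"rx":0,"ry":0,"rz":0,"fingers":10}]'
```

```text
time_s: 2.45
eef_pos: [0.408, 0.235, 0.0787]
tcp_rot: [-0.057, 0.998, 0.0, 0.001]
ft_force: [-0.0, -0.5, 0.7]
gripper_width: 0.202
grip_force: 29.5
time_s: 2.95
eef_pos: [0.408, 0.235, 0.0787]
tcp_rot: [-0.057, 0.998, 0.0, 0.001]
ft_force: [-1.5, 0.8, 7.4]
gripper_width: 0.204
grip_force: 30.2
```

```bash
python3 -m crank '[{"x":0,"y":0,"z":30,"rx":0,"ry":0,"rz":0,"fingers":10},{"x":-6,"y":0,"z":50,"rx":0,"ry":0,"rz":0,"fingers":10},{"x":-6,"y":-20,"z":50,"rx":0,"ry":0,"rz":0,"fingers":10},{"x":-6,"y":-40,"z":40,"rx":0,"ry":0,"rz":0,"fingers":10},{"x":-6,"y":-45,"z":0,"rx":0,"ry":0,"rz":0,"fingers":10},{"x":-6,"y":-45,"z":0,"rx":0,"ry":0,"rz":0,"fingers":10},{"x":-6,"y":-45,"z":0,"rx":0,"ry":0,"rz":3,"fingers":10},{"x":-6,"y":-45,"z":0,"rx":0,"ry":0,"rz":5,"fingers":10}]' 40;python3 -m crank '[{"x":-6,"y":-45,"z":0,"rx":0,"ry":0,"rz":5,"fingers":10},{"x":0,"y":-45,"z":0,"rx":0,"ry":0,"rz":5,"fingers":10},{"x":0,"y":-45,"z":0,"rx":0,"ry":0,"rz":5,"fingers":10},{"x":0,"y":-45,"z":0,"rx":0,"ry":0,"rz":5,"fingers":10},{"x":0,"y":-45,"z":0,"rx":0,"ry":0,"rz":5,"fingers":10},{"x":0,"y":-30,"z":0,"rx":0,"ry":0,"rz":6,"fingers":10},{"x":0,"y":0,"z":0,"rx":0,"ry":0,"rz":0,"fingers":10},{"x":0,"y":0,"z":0,"rx":0,"ry":0,"rz":0,"fingers":10}]'
python3 - <<'E'
from h import *
_,P=pose("wrist"); im=bot.get_image("wrist"); np.save("pics/w3.npy",im); np.save("pics/w3P.npy",P)
cv2.imwrite("pics/w3.png",im[:,:,::-1])
print(bot.read_state()["joints"])
E
```

```text
time_s: 3.95
eef_pos: [0.3651, -0.0067, 0.2482]
tcp_rot: [-0.128, 0.992, -0.0, 0.0]
ft_force: [1.0, 0.1, -0.7]
gripper_width: 0.197
grip_force: 39.7
time_s: 4.95
eef_pos: [0.3594, -0.2596, 0.2479]
tcp_rot: [-0.386, 0.922, 0.0, -0.0]
ft_force: [0.4, 0.4, -1.2]
gripper_width: 0.203
grip_force: 39.7
[ 0.7504  0.2955 -0.2348  2.0374  0.0925  0.8189  2.8275]
```

View pics/w3.png

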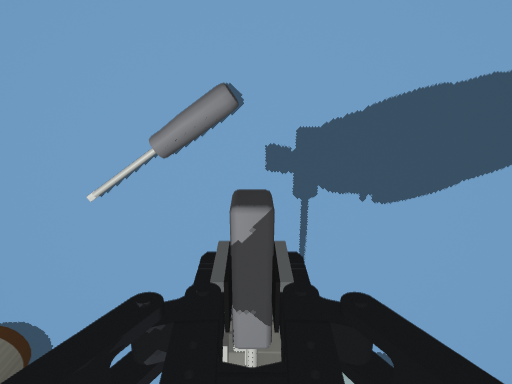

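Shown: the pin is held squarely at (250,270), and the screwdriver lies clear at (165,140). The hole is hidden by the hand, so I'll refine it from the top view.

```bash
python3 - <<'E'
from h import *
ims=[np.load("pics/top0.npy")]+[bot.get_image("top") for _ in range(2)]
for k,im in enumerate(ims):
    r=cv2.resize(im[:,:,0],None,fx=4,fy=4,interpolation=cv2.INTER_CUBIC).astype(float)
    tp=lambda p:(np.array(p)-1.5)/4
    from scipy.ndimage import map_coordinates
    def edge(a,b,n,zz):  # a,b approx endpoints px; n outward
        a,b=np.array(a,float),np.array(b,float); out=[]
        n=np.array([ (b-a)[1],-(b-a)[0]])/np.linalg.norm(b-a)*n
        for t in np.linspace(.15,.85,25):
            q=a+t*(b-a); d=np.arange(-4,4,.1); pr=map_coordinates(im[:,:,0].astype(float),[q[1]+d*n[1],q[0]+d*n[0]],order=1)
            g=np.gradient(pr); w=np.clip(-g,0,None)*(np.abs(d)<3.5); out.append(q+n*(d*w).sum()/w.sum())
        X=onz("top",out,zz)[:,:2]; l=cv2.fitLine(X.astype(np.float32),cv2.DIST_HUBER,0,.001,.001).ravel(); return X,l
    for nm,a,b,n,ts in (("low",(302.5,233.5),(319.5,215),1,None),("right",(319.5,215),(296,191),1,None)):
        X,l=edge(a,b,n,.09); print(k,nm,"ang",np.degrees(np.arctan2(l[1],l[0])),"pt",l[2:])
im=ims[0]; cv2.imwrite("pics/tr.png",cv2.resize(im[205:245,285:330,::-1],(630,560),interpolation=cv2.INTER_CUBIC))
print(onz("top",[[314,229]],.07))
E
```

```text
0 low ang -23.811796 pt [ 0.4944 -0.1482]
0 right ang 0.0 pt [0. 0.]
1 low ang -27.924147 pt [ 0.4886 -0.1466]
1 right ang 56.141853 pt [ 0.5635 -0.1311]
2 low ang 0.0 pt [0. 0.]
2 right ang 0.0 pt [0. 0.]
[[ 0.4736 -0.1582  0.07  ]]<stdin>:12: RuntimeWarning: invalid value encountered in divide
```

View pics/tr.png

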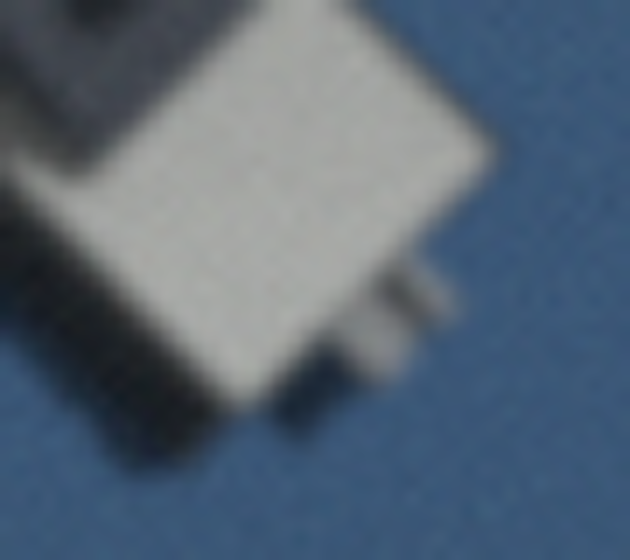

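The crop shows the base-top corners at (495,152) and (243,408). The trough mouth spans (460,308)–(385,382), and the long edges run up-left to (345,0) and (10,160).

```bash
python3 - <<'E'
from h import *
f=lambda p:(np.array(p,float)+.5)/14-.5+[285,205]
C=onz("top",f([(495,152),(243,408),(345,0),(10,160)]),.09)[:,:2]; print(C,np.linalg.norm(C[0]-C[1]))
a=lambda v:np.degrees(np.arctan2(v[1],v[0]))
print(a(C[2]-C[0]),a(C[3]-C[1]),a(C[0]-C[1])+90)
M=onz("top",f([(460,308),(385,382)]),.07)[:,:2]; print(M,M.mean(0))
mid=(C[0]+C[1])/2
for y in (45,46,47): 
    d=np.array([np.cos(np.radians(y)),np.sin(np.radians(y))]); print(y,"mouth",mid-.022*d,"origin",mid+.07*d)
print(bot.read_state()["eef_pos"])
E
```

```text
[[ 0.5202 -0.1766]
 [ 0.4578 -0.1133]
 [ 0.5579 -0.1402]
 [ 0.519  -0.0568]] 0.08886675965303847
43.8930637429246 42.69394767506063 44.588076754656434
[[ 0.4821 -0.1702]
 [ 0.4639 -0.1511]] [ 0.473  -0.1607]
45 mouth [ 0.4734 -0.1605] origin [ 0.5385 -0.0954]
46 mouth [ 0.4737 -0.1607] origin [ 0.5376 -0.0946]
47 mouth [ 0.474 -0.161] origin [ 0.5367 -0.0937]
[ 0.3597 -0.2592  0.248 ]
```

```bash
python3 -m crank '[{"x":5,"y":-2,"z":-40,"rx":0,"ry":0,"rz":-0.5,"fingers":10},{"x":4.5,"y":-2,"z":-40,"rx":0,"ry":0,"rz":-0.4,"fingers":10},{"x":0,"y":0,"z":-40,"rx":0,"ry":0,"rz":0,"fingers":10},{"x":0,"y":0,"z":0,"rx":0,"ry":0,"rz":0,"fingers":10},{"x":0,"y":0,"z":0,"rx":0,"ry":0,"rz":0,"fingers":10}]'
python3 - <<'E'
from h import *
im=bot.get_image("top");cv2.imwrite("pics/tr2.png",cv2.resize(im[205:245,285:330,::-1],(630,560),interpolation=cv2.INTER_CUBIC))
f=lambda p:(p-[285,205]+.5)*14-.5
s=bot.read_state(); Rm=R.from_quat(s["tcp_rot"]).as_matrix(); print(s["eef_pos"],s["ft_force"],np.degrees(np.arctan2(-Rm[1,0],-Rm[0,0])))
t=s["eef_pos"]-Rm[:,0]*.1308; t[2]=s["eef_pos"][2]-.0657; print(t,f(proj("top",[t])))
E
```

```text
time_s: 5.72
eef_pos: [0.3697, -0.2641, 0.129]
tcp_rot: [-0.38, 0.925, -0.0, 0.0]
ft_force: [0.7, 0.0, -0.7]
gripper_width: 0.197
grip_force: 39.7
[ 0.3699 -0.2644  0.1293] [ 0.3121 -0.4141 -0.5859] 44.65048991115738
[ 0.463  -0.1724  0.0636] [[466.4411 384.8365]]
```

View pics/tr2.png

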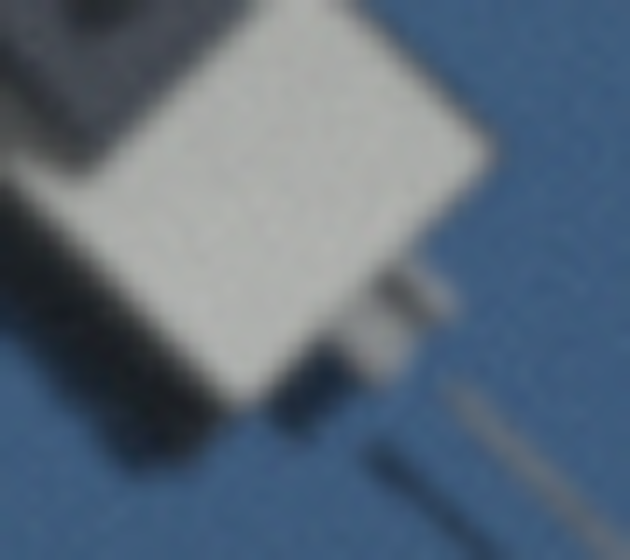

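The rod tip at (458,387) lines up with the trough slot centre (422,345) to within about 1 mm. Inserting.

```bash
python3 -m crank '[{"x":6.5,"y":7.5,"z":-1.4,"rx":0,"ry":0,"rz":0,"fingers":10},{"x":10,"y":10,"z":0,"rx":0,"ry":0,"rz":0,"fingers":10},{"x":10,"y":10,"z":0,"rx":0,"ry":0,"rz":0,"fingers":10},{"x":10,"y":10,"z":0,"rx":0,"ry":0,"rz":0,"fingers":10},{"x":7,"y":7,"z":0,"rx":0,"ry":0,"rz":0,"fingers":10},{"x":0,"y":0,"z":0,"rx":0,"ry":0,"rz":0,"fingers":10}]'; python3 -m crank '[{"x":3,"y":3,"z":0,"rx":0,"ry":0,"rz":0,"fingers":10},{"x":3,"y":3,"z":0,"rx":0,"ry":0,"rz":0,"fingers":10},{"x":3,"y":3,"z":0,"rx":0,"ry":0,"rz":0,"fingers":10},{"x":0,"y":0,"z":0,"rx":0,"ry":0,"rz":0,"fingers":10},{"x":0,"y":0,"z":0,"rx":0,"ry":0,"rz":0,"fingers":10}]'
```

```text
time_s: 6.52
eef_pos: [0.4133, -0.219, 0.1264]
tcp_rot: [-0.38, 0.925, 0.0, 0.0]
ft_force: [0.4, 0.3, -0.0]
gripper_width: 0.201
grip_force: 39.7
time_s: 7.15
eef_pos: [0.4214, -0.211, 0.1264]
tcp_rot: [-0.379, 0.925, -0.0, -0.0]
ft_force: [-1.7, -2.9, -0.6]
gripper_width: 0.201
grip_force: 39.8
```

```bash
python3 -m crank '[{"x":2.5,"y":2.5,"z":0,"rx":0,"ry":0,"rz":0,"fingers":10},{"x":2.5,"y":2.5,"z":0,"rx":0,"ry":0,"rz":0,"fingers":10},{"x":1,"y":1,"z":0,"rx":0,"ry":0,"rz":0,"fingers":10},{"x":0,"y":0,"z":0,"rx":0,"ry":0,"rz":0,"fingers":10},{"x":0,"y":0,"z":0,"rx":0,"ry":0,"rz":0,"fingers":10}]'
python3 - <<'E'
from h import *
im=bot.get_image("scene");o=bot.get_image("top");np.save("pics/s2.npy",im);np.save("pics/t2.npy",o)
a=cv2.resize(np.load("pics/scene0.npy")[150:230,180:280,::-1],(400,320),interpolation=cv2.INTER_CUBIC)
b=cv2.resize(im[150:230,180:280,::-1],(400,320),interpolation=cv2.INTER_CUBIC)
c=cv2.resize(np.load("pics/top0.npy")[165:235,255:325,::-1],(280,280),interpolation=cv2.INTER_CUBIC)
d=cv2.resize(o[165:235,255:325,::-1],(280,280),interpolation=cv2.INTER_CUBIC)
v=np.zeros((600,800,3),np.uint8); v[:320,:400]=a; v[:320,400:]=b; v[320:,60:340]=c; v[320:,460:740]=d; cv2.imwrite("pics/pl.png",v)
print(bot.read_state()["eef_pos"],bot.read_state()["ft_force"])
E
```

```text
time_s: 7.78
eef_pos: [0.4266, -0.2056, 0.1263]
tcp_rot: [-0.379, 0.925, 0.0, -0.001]
ft_force: [-5.5, -6.6, 1.0]
gripper_width: 0.201
grip_force: 39.9
[ 0.4266 -0.2056  0.1263] [-5.3309 -6.7401  0.1457]
```

View pics/pl.png

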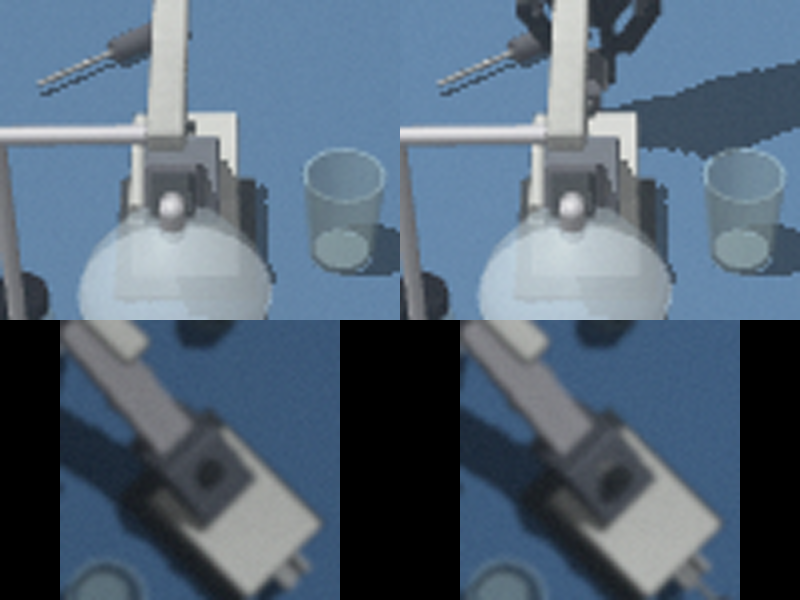

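In the top comparison (lower row) the plunger head went from a flat disc at (210,473) to a raised one with a shadow at (613,482). That is about 9 mm towards the low end, as a 14 mm pop square to the tube should look. Withdrawing and returning the pin.

```bash
python3 -m crank '[{"x":-10,"y":-10,"z":0,"rx":0,"ry":0,"rz":0,"fingers":10},{"x":-17,"y":-17,"z":0,"rx":0,"ry":0,"rz":0,"fingers":10},{"x":-17,"y":-17,"z":0,"rx":0,"ry":0,"rz":0,"fingers":10},{"x":-18,"y":-18,"z":0,"rx":0,"ry":0,"rz":0,"fingers":10},{"x":-2,"y":-2,"z":40,"rx":0,"ry":0,"rz":0,"fingers":10},{"x":0,"y":0,"z":45,"rx":0,"ry":0,"rz":0,"fingers":10},{"x":0,"y":0,"z":35,"rx":0,"ry":0,"rz":0,"fingers":10},{"x":0,"y":45,"z":0,"rx":0,"ry":0,"rz":-5,"fingers":10}]'; python3 -m crank '[{"x":0,"y":45,"z":0,"rx":0,"ry":0,"rz":-5,"fingers":10},{"x":0,"y":45,"z":0,"rx":0,"ry":0,"rz":-5,"fingers":10},{"x":0,"y":45,"z":0,"rx":0,"ry":0,"rz":-5,"fingers":10},{"x":0,"y":45,"z":0,"rx":0,"ry":0,"rz":-5,"fingers":10},{"x":0,"y":45,"z":0,"rx":0,"ry":0,"rz":-5,"fingers":10},{"x":6,"y":45,"z":0,"rx":0,"ry":0,"rz":-5,"fingers":10},{"x":6,"y":45,"z":0,"rx":0,"ry":0,"rz":-3,"fingers":10},{"x":6,"y":45,"z":0,"rx":0,"ry":0,"rz":0,"fingers":10}]';python3 -m crank '[{"x":8,"y":45,"z":0,"rx":0,"ry":0,"rz":0,"fingers":10},{"x":8,"y":45,"z":0,"rx":0,"ry":0,"rz":0,"fingers":10},{"x":8,"y":38,"z":-10,"rx":0,"ry":0,"rz":0,"fingers":10},{"x":0,"y":0,"z":-40,"rx":0,"ry":0,"rz":0,"fingers":10},{"x":0,"y":0,"z":-40,"rx":0,"ry":0,"rz":0,"fingers":10},{"x":0,"y":0,"z":-40,"rx":0,"ry":0,"rz":0,"fingers":10},{"x":0,"y":0,"z":-20,"rx":0,"ry":0,"rz":0,"fingers":10},{"x":0,"y":0,"z":0,"rx":0,"ry":0,"rz":0,"fingers":10}]'
```

```text
time_s: 8.88
eef_pos: [0.3654, -0.226, 0.249]
tcp_rot: [-0.336, 0.942, -0.003, 0.003]
ft_force: [0.2, 1.5, -2.0]
gripper_width: 0.204
grip_force: 39.8
time_s: 9.88
eef_pos: [0.3816, 0.1383, 0.2467]
tcp_rot: [-0.058, 0.998, 0.001, 0.001]
ft_force: [1.3, 0.1, -0.8]
gripper_width: 0.197
grip_force: 39.7
time_s: 10.88
eef_pos: [0.4048, 0.2644, 0.0954]
tcp_rot: [-0.058, 0.998, -0.0, -0.001]
ft_force: [-0.2, -0.2, -1.0]
gripper_width: 0.202
grip_force: 39.7
```

```bash
python3 -m crank '[{"x":0,"y":0,"z":-6,"rx":0,"ry":0,"rz":0,"fingers":10},{"x":0,"y":0,"z":-4,"rx":0,"ry":0,"rz":0,"fingers":10},{"x":0,"y":0,"z":-3,"rx":0,"ry":0,"rz":0,"fingers":10},{"x":0,"y":0,"z":-1.5,"rx":0,"ry":0,"rz":0,"fingers":10},{"x":0,"y":0,"z":-1,"rx":0,"ry":0,"rz":0,"fingers":10},{"x":0,"y":0,"z":0,"rx":0,"ry":0,"rz":0,"fingers":10},{"x":0,"y":0,"z":0,"rx":0,"ry":0,"rz":0,"fingers":10}]'
```

```text
time_s: 11.75
eef_pos: [0.4057, 0.2643, 0.0811]
tcp_rot: [-0.058, 0.998, 0.0, 0.0]
ft_force: [-0.2, -0.2, -1.7]
gripper_width: 0.203
grip_force: 39.7
```

```bash
python3 -m crank '[{"x":0,"y":0,"z":-1,"rx":0,"ry":0,"rz":0,"fingers":10},{"x":0,"y":0,"z":-1,"rx":0,"ry":0,"rz":0,"fingers":10},{"x":0,"y":0,"z":-0.5,"rx":0,"ry":0,"rz":0,"fingers":10},{"x":0,"y":0,"z":0,"rx":0,"ry":0,"rz":0,"fingers":10},{"x":0,"y":0,"z":0,"rx":0,"ry":0,"rz":0,"fingers":10}]'
```

```text
time_s: 12.38
eef_pos: [0.4056, 0.2642, 0.0788]
tcp_rot: [-0.058, 0.998, -0.0, 0.0]
ft_force: [-1.3, -0.5, 5.0]
gripper_width: 0.202
grip_force: 40.5
```

Contact with the bench is made; releasing and rising.

```bash
python3 -m crank '[{"x":0,"y":0,"z":0,"rx":0,"ry":0,"rz":0,"fingers":30},{"x":0,"y":0,"z":0,"rx":0,"ry":0,"rz":0,"fingers":50},{"x":0,"y":0,"z":2,"rx":0,"ry":0,"rz":0,"fingers":55},{"x":0,"y":0,"z":25,"rx":0,"ry":0,"rz":0,"fingers":55},{"x":0,"y":0,"z":50,"rx":0,"ry":0,"rz":0,"fingers":55},{"x":0,"y":0,"z":60,"rx":0,"ry":0,"rz":0,"fingers":60},{"x":0,"y":0,"z":60,"rx":0,"ry":0,"rz":0,"fingers":70},{"x":0,"y":0,"z":0,"rx":0,"ry":0,"rz":0,"fingers":80}]'
python3 - <<'E'
from h import *
_,P=pose("wrist"); im=bot.get_image("wrist")
hsv=cv2.cvtColor(im,cv2.COLOR_RGB2HSV); m=(hsv[:220,180:310,1]<60)&(hsv[:220,180:310,2]>60); ys,xs=np.nonzero(m)
print("handle-ish px",xs.min()+180,xs.max()+180,ys.min(),ys.max(),len(xs))
f=lambda p:(np.array(p,float)+.5)/3.75-.5+[190,90]
d=np.array([.713,.701]);l=np.array([-.701,.713]);o=np.array([.538,-.095])
for nm,p,z in (("bar near",[(305,320),(325,300)],.362),("bar far",[(165,175),(185,158)],.362),("post top",[(280,80)],.352),("post foot",[(270,180)],.0),("jar cap",[(393,257)],.075),("hood",[(211,243)],.2),("lid end",[(240,285)],.3)):
    X=onz("top",f(p),z)[:,:2].mean(0); print(nm,X,"stand",(X-o)@d,(X-o)@l)
E
```

```text
time_s: 13.38
eef_pos: [0.407, 0.2655, 0.28]
tcp_rot: [-0.058, 0.998, 0.002, 0.004]
ft_force: [-0.4, -0.1, -0.3]
gripper_width: 0.935
grip_force: 0.0
handle-ish px 240 258 127 219 1345
bar near [ 0.6334 -0.0038] stand 0.13191807728186486 -0.0018846618724342227
bar far [0.7443 0.1016] stand 0.2849437165342042 -0.004425295249163838
post top [0.8144 0.0207] stand 0.2781480134821689 -0.11122565142468238
post foot [0.8145 0.0202] stand 0.2778315934109513 -0.11169169998745501
jar cap [ 0.7232 -0.0933] stand 0.13327001304772768 -0.12863464658505183
hood [0.7147 0.0766] stand 0.24623402831357433 -0.0015313932665164014
lid end [0.6624 0.0523] stand 0.19197990792018776 0.017834850334709742
```

The bar's near end is at stand x 132 mm, on the stand's centreline, and the tube's yaw is about 44°. Moving to a view square to the tube.

```bash
python3 -m crank '[{"x":0,"y":-43,"z":0,"rx":0,"ry":0,"rz":4.7,"fingers":80},{"x":0,"y":-43,"z":0,"rx":0,"ry":0,"rz":4.7,"fingers":80},{"x":0,"y":-43,"z":0,"rx":0,"ry":0,"rz":4.7,"fingers":80},{"x":0,"y":-43,"z":0,"rx":0,"ry":0,"rz":4.7,"fingers":80},{"x":0,"y":-43,"z":0,"rx":0,"ry":0,"rz":4.7,"fingers":80},{"x":0,"y":-43,"z":0,"rx":0,"ry":0,"rz":4.7,"fingers":80},{"x":0,"y":-43,"z":0,"rx":0,"ry":0,"rz":4.7,"fingers":80},{"x":0,"y":-41,"z":0,"rx":0,"ry":0,"rz":4.7,"fingers":80}]'; python3 -m crank '[{"x":19,"y":0,"z":1,"rx":3.47,"ry":-3.6,"rz":0,"fingers":80},{"x":19,"y":0,"z":1,"rx":3.47,"ry":-3.6,"rz":0,"fingers":80},{"x":19,"y":0,"z":1,"rx":3.47,"ry":-3.6,"rz":0,"fingers":80},{"x":19,"y":0,"z":1,"rx":3.47,"ry":-3.6,"rz":0,"fingers":80},{"x":19,"y":0,"z":1,"rx":3.47,"ry":-3.6,"rz":0,"fingers":80},{"x":19,"y":0,"z":1,"rx":3.47,"ry":-3.6,"rz":0,"fingers":80},{"x":19,"y":0,"z":1,"rx":3.47,"ry":-3.6,"rz":0,"fingers":80},{"x":19,"y":0,"z":1,"rx":3.47,"ry":-3.6,"rz":0,"fingers":80}]'; python3 -m crank '[{"x":0,"y":0,"z":0,"rx":0,"ry":0,"rz":0,"fingers":80},{"x":0,"y":0,"z":0,"rx":0,"ry":0,"rz":0,"fingers":80}]'
python3 - <<'E'
from h import *
_,P=pose("wrist"); im=bot.get_image("wrist"); np.save("pics/w4.npy",im); np.save("pics/w4P.npy",P)
cv2.imwrite("pics/w4.png",im[:,:,::-1])
s=bot.read_state(); print(s["joints"]); Rm=R.from_quat(s["tcp_rot"]).as_matrix(); print(Rm, "yaw tilt",np.degrees(np.arctan2(Rm[1,2],Rm[0,2])),np.degrees(np.arccos(-Rm[2,2])))
E
```

```text
time_s: 14.42
eef_pos: [0.4048, -0.0792, 0.2743]
tcp_rot: [-0.378, 0.926, 0.001, -0.001]
ft_force: [0.5, 0.5, -0.9]
gripper_width: 0.935
grip_force: 0.0
time_s: 15.42
eef_pos: [0.5574, -0.0779, 0.2826]
tcp_rot: [-0.353, 0.87, 0.128, 0.318]
ft_force: [0.2, -0.4, -2.0]
gripper_width: 0.94
grip_force: 0.0
time_s: 15.68
eef_pos: [0.5567, -0.0775, 0.2826]
tcp_rot: [-0.354, 0.871, 0.128, 0.316]
ft_force: [-0.3, -0.0, 0.7]
gripper_width: 0.94
grip_force: 0.0
[ 1.0635  0.5159 -0.9825  2.0095 -0.3523  0.4454  2.8693]
[[-0.5489 -0.6975  0.4607]
 [-0.5365  0.7166  0.4458]
 [-0.641  -0.0025 -0.7675]] yaw tilt 44.057792742677236 39.869172763583876
```

View pics/w4.png

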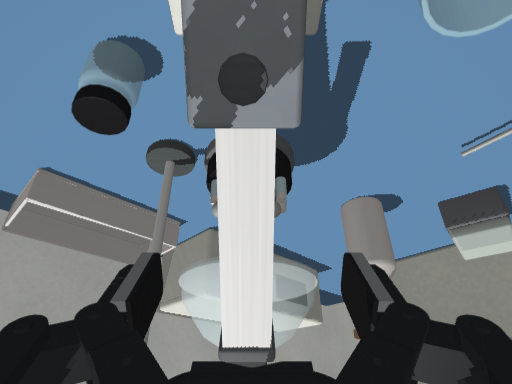

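The view is square to the tube. The sleeve runs from (246,128) to (247,345), with the raised plunger head at (243,78) and the carousel and hood beyond. The pale bits at (213,195) and (281,195) may be the buttons or vials behind them. I've used up my pictures, so I'll use pixel profiles along the sleeve's flanks from now on.

```bash
cat >> h.py <<'E'
y_=np.radians(44); d3=np.array([np.cos(y_),np.sin(y_),0]); l3=np.array([-d3[1],d3[0],0]); z3=np.array([0,0,1.])
c4,s4=np.cos(np.radians(40)),np.sin(np.radians(40)); a3=c4*d3+s4*z3; n3=-s4*d3+c4*z3; O3=np.array([.538,-.095,.065])
def tube(s,y,z): return O3+s*a3+y*l3+z*n3
E
python3 - <<'E'
from h import *
im=np.load("pics/w4.npy").astype(int); P=np.load("pics/w4P.npy")
print("top face edges proj s=.12,.2 L/R:",proj("wrist",[tube(.12,.018,.018),tube(.12,-.018,.018),tube(.2,.018,.018),tube(.2,-.018,.018)],P))
print("housing end top",proj("wrist",[tube(.105,.03,.03),tube(.105,-.03,.03)],P))
for v in range(130,300,4):
    row=im[v]; g=row.sum(1)/3
    print(v," ".join("%d/%d"%(row[u,0],row[u,2]) for u in list(range(204,222,2))),"|"," ".join("%d/%d"%(row[u,0],row[u,2]) for u in range(268,290,2)))
E
```

```text
top face edges proj s=.12,.2 L/R: [[279.6749 153.4825]
 [220.269  153.3394]
 [276.3226 269.9833]
 [223.2513 269.9186]]
housing end top [[303.6742 131.1587]
 [196.2437 130.8754]]
130 99/176 99/176 99/176 99/175 99/176 99/175 220/218 223/221 224/223 | 220/219 223/221 223/221 223/221 50/85 48/84 47/85 47/84 47/84 48/85 48/85
134 99/176 99/175 99/176 99/175 99/175 99/175 220/219 222/221 224/223 | 219/218 223/221 222/221 222/221 58/62 49/76 48/85 48/85 48/84 48/84 48/85
138 99/176 99/176 99/176 99/175 99/176 80/126 220/218 222/221 225/224 | 220/219 223/222 223/222 222/221 58/60 56/58 54/58 54/58 49/72 47/84 48/85
142 99/176 100/176 100/176 75/108 63/66 65/67 220/218 223/221 225/224 | 220/218 223/221 223/221 221/220 59/61 56/59 56/57 55/58 53/56 53/55 48/73
146 99/176 100/176 64/74 65/68 67/70 72/76 220/219 222/221 225/224 | 220/219 223/221 223/221 221/220 55/57 54/56 56/58 57/59 55/57 53/56 52/54
150 48/84 61/66 67/69 78/83 111/116 111/116 220/218 222/220 225/224 | 220/219 223/222 223/222 221/220 20/21 17/17 23/24 54/56 54/57 56/58 54/55
154 74/132 67/70 106/112 110/116 93/98 17/18 219/21
[... 5033 characters left out ...]
/165 151/164 151/164 150/162 150/162
286 187/201 188/201 187/201 186/200 186/199 186/199 186/199 187/199 221/223 | 224/223 224/222 215/216 177/188 161/173 155/169 156/167 154/166 153/165 152/165 151/163
290 191/204 190/202 188/202 189/202 188/201 188/200 189/202 189/202 214/219 | 224/223 224/222 213/214 177/188 163/175 157/169 156/168 155/168 155/166 153/166 153/164
294 206/218 204/216 200/213 195/208 190/204 191/203 191/203 191/204 212/218 | 224/222 224/222 210/213 179/189 168/179 158/169 157/169 156/169 155/168 155/167 155/166
298 208/217 211/220 214/223 214/223 213/222 211/221 209/220 208/220 215/222 | 224/222 224/223 205/210 180/191 178/190 172/182 161/173 158/169 157/169 156/168 155/167
```

```bash
python3 -m crank '[{"x":-21,"y":21.5,"z":0,"rx":0,"ry":0,"rz":0,"fingers":80},{"x":-21,"y":21.5,"z":0,"rx":0,"ry":0,"rz":0,"fingers":80},{"x":0,"y":0,"z":0,"rx":0,"ry":0,"rz":0,"fingers":80}]'
python3 - <<'E'
from h import *
_,P=pose("wrist"); im=bot.get_image("wrist"); np.save("pics/w5.npy",im); np.save("pics/w5P.npy",P)
s=bot.read_state(); print(s["joints"],s["eef_pos"])
g=im.astype(int)
for z in np.arange(.022,-.027,-.003):
    S=np.arange(.108,.216,.004); uv=proj("wrist",[tube(q,.0158,z) for q in S],P)
    print("%3.0f"%(z*1e3)," ".join("%3d%s"%(g[int(v+.5),int(u+.5)].mean(),"b" if g[int(v+.5),int(u+.5),2]-g[int(v+.5),int(u+.5),0]>25 else " ") if 0<=v<383.4 and 0<=u<511.4 else " .. " for u,v in uv))
print("    "+" ".join("%3d "%(q*1e3) for q in S)); print(uv[0],uv[-1])
E
```

```text
time_s: 16.1
eef_pos: [0.5135, -0.0321, 0.2834]
tcp_rot: [-0.356, 0.87, 0.127, 0.316]
ft_force: [0.3, -0.0, 0.4]
gripper_width: 0.939
grip_force: 0.0
[ 1.1057  0.4577 -1.0801  2.1384 -0.4138  0.3558  2.8694] [ 0.5149 -0.0336  0.2837]
 22 115   93  115  151  115  142  113  130  160  128  154  116  145  164  130  155  118  147  166  118  159  169  134  168  183  138  171 
 19  92   89   92   93   92   92   92   92   92   92   93   92   92  101   92   92   92   92   93   92   92  104   91   93  105   92   93 
 16  84   75   84   94   92   92   92   92   92   91   92   91   94   92   95   92   92   92   92   92   91   91   91   91   91   91   91 
 13  66   59   62   74   91   92   92   91   91   92   91   76   95   95   90   91   92   92   92   91   91   91   91   91   91   91   91 
 10  60   83   64   84   91   92   91   92   92   91   92   81   94  101   85   92   92   92   91   91   91   91   91   91   91   91   91 
  7 119  109  101  112   92   91   92   91   92   92   92  117   92  103   93   92   92   92   92   91   91   92   91   91   92   91   91 
  4 127  129  121  126   92   92
[... 975 characters left out ...]
 19   21   62  112  117  112   36   30  100   84   81   89   86   74b  72b 111  109  109  108  123  130 
-20 142b  61   63   19   16   18   17   44   91  112  121  113   60   31   98   79   82   89   87  105b  68b 107  110  111  112  113  125 
-23 143b  62   63   35   17   16   18   16  113  115  118  122  112   44  100   84   84   92   87   97   68b  89  110  111  111  113  123 
-26 142b  61   62   30   18   18   17   16  111  117  115  123  111   71   86   87   88   92   86   87   69b  69b 110  110  111  111  115 
    108  112  116  120  124  128  132  136  140  144  148  152  156  160  164  168  172  176  180  184  188  192  196  200  204  208  212 
[185.2441 123.8384] [191.8688 253.6425]
```

```bash
python3 - <<'E'
from h import *
from scipy.optimize import least_squares
P4=np.load("pics/w4P.npy");P5=np.load("pics/w5P.npy");g4=np.load("pics/w4.npy").astype(int);g5=np.load("pics/w5.npy").astype(int)
for v in (150,165,): print(v,[(u,tuple(g5[v,u])) for u in range(120,215,3)])
def meas(g,v,lo,hi,thr): # bright top-face extent
    b=np.nonzero(g[v,lo:hi].mean(1)>thr)[0]+lo; return b.min(),b.max()
for v in (150,165,180,220): print(v,"w4",meas(g4,v,200,300,190),"w5",meas(g5,v,60,260,190))
E
```

```text
150 [(120, (np.int64(229), np.int64(228), np.int64(228))), (123, (np.int64(227), np.int64(227), np.int64(226))), (126, (np.int64(229), np.int64(228), np.int64(228))), (129, (np.int64(225), np.int64(224), np.int64(224))), (132, (np.int64(225), np.int64(224), np.int64(223))), (135, (np.int64(227), np.int64(226), np.int64(226))), (138, (np.int64(226), np.int64(225), np.int64(224))), (141, (np.int64(226), np.int64(226), np.int64(225))), (144, (np.int64(225), np.int64(224), np.int64(223))), (147, (np.int64(224), np.int64(224), np.int64(223))), (150, (np.int64(225), np.int64(225), np.int64(224))), (153, (np.int64(225), np.int64(224), np.int64(223))), (156, (np.int64(230), np.int64(229), np.int64(228))), (159, (np.int64(229), np.int64(228), np.int64(227))), (162, (np.int64(226), np.int64(226), np.int64(225))), (165, (np.int64(229), np.int64(228), np.int64(227))), (168, (np.int64(229), np.int64(229), np.int64(228))), (171, (np.int64(131), np.int64(130), np.int64(129))), (174, (np.int64(77), np.int64(77), np.int64(77))), (177, (np.int64(105), np.int64(104), np.int64(104))), (180, (np.int64(95
[... 1881 characters left out ...]
192, (np.int64(109), np.int64(122), np.int64(124))), (195, (np.int64(102), np.int64(115), np.int64(116))), (198, (np.int64(28), np.int64(30), np.int64(30))), (201, (np.int64(15), np.int64(15), np.int64(17))), (204, (np.int64(14), np.int64(15), np.int64(16))), (207, (np.int64(15), np.int64(16), np.int64(16))), (210, (np.int64(15), np.int64(16), np.int64(16))), (213, (np.int64(16), np.int64(16), np.int64(18)))]
150 w4 (np.int64(216), np.int64(274)) w5 (np.int64(111), np.int64(169))
165 w4 (np.int64(217), np.int64(274)) w5 (np.int64(113), np.int64(170))
180 w4 (np.int64(217), np.int64(274)) w5 (np.int64(115), np.int64(171))
220 w4 (np.int64(218), np.int64(273)) w5 (np.int64(119), np.int64(223))
```

Both flanks agree: the button's window centre is about 159 mm up the tube, and the next window's edge (114 mm centre) shows just above the housing. That matches the 45 mm pitch. The sleeve also lies about 2 mm to the right of my stand estimate. Lining up and descending square to the tube.

```bash
python3 -m crank '[{"x":25,"y":-19,"z":-7,"rx":0,"ry":0,"rz":0,"fingers":80},{"x":26,"y":-19,"z":-8,"rx":0,"ry":0,"rz":0,"fingers":80},{"x":0,"y":0,"z":0,"rx":0,"ry":0,"rz":0,"fingers":80},{"x":0,"y":0,"z":0,"rx":0,"ry":0,"rz":0,"fingers":80}]'
python3 - <<'E'
from h import *
_,P=pose("wrist"); im=bot.get_image("wrist").astype(int); s=bot.read_state(); print(s["joints"],s["eef_pos"])
Rm=R.from_quat(s["tcp_rot"]).as_matrix(); print(Rm.T@np.c_[a3,l3,n3])
for sv in (.125,.135,.145,.175,.185):
    v=proj("wrist",[tube(sv,0,.018)],P)[0]; r=im[int(v[1]+.5)].mean(1); b=np.nonzero(r[190:310]>200)[0]+190
    e=proj("wrist",[tube(sv,.018,.018),tube(sv,-.018,.018)],P)[:,0]
    print(sv,v,b.min(),b.max(),"pred",e,"off mm",((b.min()+b.max())/2-e.mean())*36/(e[0]-e[1]))
print("target - now mm",(tube(.159,-.0022,.053)-s["eef_pos"])*1e3)
E
```

```text
time_s: 16.65
eef_pos: [0.5665, -0.0722, 0.2685]
tcp_rot: [-0.354, 0.87, 0.127, 0.317]
ft_force: [0.2, 1.0, 0.7]
gripper_width: 0.934
grip_force: 0.0
[ 1.0256  0.5442 -0.9638  2.014  -0.3401  0.4043  2.8618] [ 0.5662 -0.072   0.2686]
[[-1.     -0.0051  0.0007]
 [-0.0051  1.      0.0002]
 [-0.0007  0.0002 -1.    ]]
0.125 [255.5624 169.6357] 219 282 pred [287.6429 223.4648] off mm -2.8349002094073206
0.135 [255.4205 186.7082] 220 282 pred [286.9903 223.8341] off mm -2.5150149375287407
0.145 [255.283  203.2454] 220 281 pred [286.3579 224.192 ] off mm -2.765146632151831
0.175 [254.895  249.8824] 222 280 pred [284.5729 225.2025] off mm -2.3573519898965163
0.185 [254.7733 264.5088] 222 279 pred [284.0127 225.5197] off mm -2.6256659783924685
target - now mm [ 36.413   36.3678 -60.7723]
```

```bash
python3 -m crank '[{"x":12,"y":12,"z":-20,"rx":0,"ry":0,"rz":0,"fingers":80},{"x":10,"y":10,"z":-17,"rx":0,"ry":0,"rz":0,"fingers":80},{"x":8,"y":8,"z":-13,"rx":0,"ry":0,"rz":0,"fingers":80},{"x":6.5,"y":6,"z":-10.8,"rx":0,"ry":0,"rz":0,"fingers":80},{"x":0,"y":0,"z":0,"rx":0,"ry":0,"rz":0,"fingers":80},{"x":0,"y":0,"z":0,"rx":0,"ry":0,"rz":0,"fingers":80}]' 60
python3 - <<'E'
from h import *
s=bot.read_state(); print((tube(.159,-.0025,.053)-s["eef_pos"])*1e3, s["joints"])
_,P=pose("wrist"); im=bot.get_image("wrist").astype(int)
for sv in np.arange(.13,.19,.003):
    v=proj("wrist",[tube(sv,-.0025,.018)],P)[0]; 
    if v[1]>=380: continue
    r=im[int(v[1]+.5)].mean(1); e=proj("wrist",[tube(sv,.0155,.018),tube(sv,-.0205,.018)],P)[:,0]
    print("%.3f"%sv,int(v[1]),e.round(1),[int(q) for q in r[int(e[1])-12:int(e[1])+4:2]],[int(q) for q in r[int(e[0])-3:int(e[0])+13:2]])
E
```

```text
time_s: 17.45
eef_pos: [0.6031, -0.0369, 0.2079]
tcp_rot: [-0.354, 0.871, 0.127, 0.318]
ft_force: [0.4, -0.6, -0.3]
gripper_width: 0.938
grip_force: 0.0
[-0.2802  1.0641 -0.1323] [ 0.8529  0.6515 -0.8773  2.029  -0.3168  0.2343  2.8354]
0.130 239 [304.1 198.7] [152, 152, 152, 152, 152, 151, 137, 139] [140, 139, 151, 152, 152, 152, 152, 152]
0.133 247 [303.6 199.1] [152, 152, 151, 152, 151, 152, 138, 139] [142, 139, 152, 152, 152, 152, 151, 152]
0.136 254 [303.2 199.5] [152, 152, 152, 152, 94, 85, 137, 138] [233, 223, 151, 152, 151, 152, 152, 152]
0.139 262 [302.8 199.8] [140, 140, 141, 140, 138, 140, 137, 138] [234, 232, 152, 152, 152, 151, 151, 152]
0.142 270 [302.3 200.2] [140, 140, 140, 141, 140, 139, 137, 138] [233, 231, 152, 152, 152, 151, 152, 152]
0.145 277 [301.9 200.6] [140, 141, 140, 141, 141, 142, 136, 138] [234, 232, 73, 73, 73, 72, 93, 151]
0.148 285 [301.5 200.9] [142, 141, 143, 140, 89, 95, 241, 242] [234, 232, 93, 89, 80, 73, 73, 73]
0.151 292 [301.1 201.3] [141, 141, 132, 136, 139, 141, 242, 243] [233, 232, 101, 98, 94, 102, 120, 120]
0.154 299 [300.7 201.6] [143, 14
[... 481 characters left out ...]
69 333 [298.7 203.3] [173, 179, 189, 194, 189, 132, 242, 244] [233, 231, 40, 18, 17, 18, 19, 18]
0.172 339 [298.4 203.6] [234, 234, 233, 233, 233, 233, 242, 243] [232, 231, 120, 121, 121, 120, 119, 118]
0.175 346 [298.  203.9] [195, 196, 196, 195, 195, 191, 233, 242] [232, 230, 131, 131, 131, 132, 131, 129]
0.178 352 [297.6 204.2] [200, 198, 195, 195, 198, 199, 241, 243] [232, 231, 209, 206, 206, 204, 204, 202]
0.181 358 [297.3 204.5] [209, 208, 208, 208, 208, 208, 241, 242] [231, 230, 213, 209, 205, 205, 199, 195]
0.184 364 [296.9 204.8] [41, 25, 24, 24, 25, 24, 24, 25] [24, 25, 25, 24, 25, 25, 25, 24]
0.187 370 [296.6 205.1] [25, 25, 25, 24, 24, 24, 24, 24] [25, 25, 24, 24, 25, 25, 24, 26]
```

```bash
python3 - <<'E'
from h import *
_,P=pose("wrist"); im=bot.get_image("wrist").astype(int)
for y in (-.0245,.0195):
  for sv in np.arange(.140,.182,.003):
    u,v=proj("wrist",[tube(sv,y,.0)],P)[0]; r=im[int(v+.5)]
    print("%.3f"%sv,int(u),int(v)," ".join("%d/%d"%(r[q,0],r[q,2]) for q in range(int(u)-6,int(u)+8,2)))
E
```

```text
0.140 197 241 110/192 110/192 110/193 110/193 138/137 140/139 141/139
0.143 197 248 110/192 110/193 110/193 109/192 138/138 138/137 141/139
0.146 197 255 110/192 110/192 68/120 74/95 137/136 138/137 140/138
0.149 198 261 143/135 141/135 141/135 142/136 138/136 139/138 141/139
0.152 198 268 143/135 143/136 142/135 141/135 137/136 139/137 140/139
0.155 198 274 142/135 142/136 144/138 142/136 137/136 138/137 140/139
0.158 199 280 141/136 143/137 142/137 88/86 235/233 138/137 140/138
0.161 199 287 145/137 100/98 103/101 105/103 243/241 244/243 245/244
0.164 199 293 143/137 143/140 147/146 150/147 243/242 243/242 245/244
0.167 199 299 143/138 145/140 175/172 179/176 234/232 244/243 245/244
0.170 200 305 144/138 144/137 143/137 139/133 244/243 245/244 246/245
0.173 200 311 145/138 144/139 141/135 134/128 243/243 244/244 245/245
0.176 200 317 147/141 145/139 142/134 133/127 226/224 244/244 245/245
0.179 201 322 147/141 144/137 136/130 131/125 243/243 244/244 245/244
0.140 306 242 142/141 141/140 118/179 110/193 110/193 110/192 110/193
0.143 306 249 142/141 140/138 110/192 110/192 110/193 109/192 110/192
0.146 305 255 235/234 234/233 175/216 110/193 109/192 110/192 110/192
0.149 305 262 235/234 234/232 142/204 110/193 110/192 110/192 110/192
0.152 304 268 235/234 233/233 208/224 110/193 110/193 110/192 110/192
0.155 304 275 235/233 233/232 152/175 110/193 109/192 110/192 110/193
0.158 304 281 235/234 233/231 124/123 63/84 53/92 53/92 53/92
0.161 303 287 235/234 234/232 212/210 96/95 92/91 87/87 101/101
0.164 303 293 235/234 233/232 173/171 103/101 99/97 92/91 121/116
0.167 303 299 235/234 234/232 137/136 100/98 96/94 120/114 121/115
0.170 302 305 235/234 234/233 190/188 99/94 120/113 120/113 119/114
0.173 302 311 234/233 234/233 131/129 18/19 18/19 19/19 18/19
0.176 302 317 235/233 233/232 74/75 19/19 18/19 18/19 17/18
0.179 301 323 234/233 233/232 232/230 18/19 19/19 17/19 18/19
```

The close view puts the button centre about 163 mm up; shifting 3 mm upslope, then pinching.

```bash
python3 -m crank '[{"x":1.4,"y":2.6,"z":1.8,"rx":0,"ry":0,"rz":0,"fingers":60},{"x":0,"y":0,"z":0,"rx":0,"ry":0,"rz":0,"fingers":45},{"x":0,"y":0,"z":0,"rx":0,"ry":0,"rz":0,"fingers":30},{"x":0,"y":0,"z":0,"rx":0,"ry":0,"rz":0,"fingers":30},{"x":0,"y":0,"z":0,"rx":0,"ry":0,"rz":0,"fingers":30},{"x":0,"y":0,"z":0,"rx":0,"ry":0,"rz":0,"fingers":30}]' 60; python3 -m crank '[{"x":0,"y":0,"z":0,"rx":0,"ry":0,"rz":0,"fingers":30},{"x":0,"y":0,"z":0,"rx":0,"ry":0,"rz":0,"fingers":30},{"x":0,"y":0,"z":0,"rx":0,"ry":0,"rz":0,"fingers":30}]'
```

```text
time_s: 18.3
eef_pos: [0.6053, -0.0353, 0.2101]
tcp_rot: [-0.353, 0.871, 0.126, 0.318]
ft_force: [-1.7, -4.7, 5.7]
gripper_width: 0.414
grip_force: 59.2
time_s: 18.68
eef_pos: [0.6053, -0.0353, 0.2101]
tcp_rot: [-0.353, 0.871, 0.126, 0.318]
ft_force: [-0.8, -4.4, 5.4]
gripper_width: 0.416
grip_force: 59.2
```

The opening is 35.4 mm, so the pads are on the sleeve faces with both buttons flush. Drawing.

```bash
python3 -m crank '[{"x":1.4,"y":1.35,"z":1.6,"rx":0,"ry":0,"rz":0,"fingers":30},{"x":1.4,"y":1.35,"z":1.6,"rx":0,"ry":0,"rz":0,"fingers":30},{"x":2.8,"y":2.7,"z":3.2,"rx":0,"ry":0,"rz":0,"fingers":30},{"x":2.8,"y":2.7,"z":3.2,"rx":0,"ry":0,"rz":0,"fingers":30},{"x":0,"y":0,"z":0,"rx":0,"ry":0,"rz":0,"fingers":30}]'; python3 -c "
from h import *
s=bot.read_state(); print((s['eef_pos']-[.6053,-.0353,.2101])@np.c_[a3,l3,n3]*1e3, s['ft_force']@np.c_[a3,l3,n3], s['gripper_width']*85.4)"
```

```text
time_s: 19.3
eef_pos: [0.6124, -0.0283, 0.2184]
tcp_rot: [-0.353, 0.871, 0.126, 0.317]
ft_force: [-5.8, -8.8, 3.9]
gripper_width: 0.417
grip_force: 59.2
[12.978   0.0534 -0.0391] [-5.3582 -2.3013  9.6368] 35.630061644643305
```

```bash
python3 -m crank '[{"x":2.8,"y":2.7,"z":3.2,"rx":0,"ry":0,"rz":0,"fingers":30},{"x":2.8,"y":2.7,"z":3.2,"rx":0,"ry":0,"rz":0,"fingers":30},{"x":2.8,"y":2.7,"z":3.2,"rx":0,"ry":0,"rz":0,"fingers":30},{"x":2.8,"y":2.7,"z":3.2,"rx":0,"ry":0,"rz":0,"fingers":30},{"x":2.8,"y":2.7,"z":3.2,"rx":0,"ry":0,"rz":0,"fingers":30},{"x":1.4,"y":1.35,"z":1.6,"rx":0,"ry":0,"rz":0,"fingers":30},{"x":0,"y":0,"z":0,"rx":0,"ry":0,"rz":0,"fingers":30},{"x":0,"y":0,"z":0,"rx":0,"ry":0,"rz":0,"fingers":30}]'; python3 -c "
from h import *
s=bot.read_state(); print((s['eef_pos']-[.6053,-.0353,.2101])@np.c_[a3,l3,n3]*1e3, s['ft_force']@np.c_[a3,l3,n3], s['gripper_width']*85.4,s['joints'])"
```

```text
time_s: 20.3
eef_pos: [0.6283, -0.0129, 0.2369]
tcp_rot: [-0.353, 0.871, 0.126, 0.317]
ft_force: [-5.2, -7.9, 8.7]
gripper_width: 0.415
grip_force: 59.7
[41.8174  0.1322 -0.0398] [-1.5196 -2.0967 12.5825] 35.438146841319224 [ 0.7679  0.6055 -0.832   1.9593 -0.3309  0.2937  2.7754]
```

```bash
python3 -m crank '[{"x":0.6,"y":0.5,"z":0.6,"rx":0,"ry":0,"rz":0,"fingers":30},{"x":0.6,"y":0.5,"z":0.6,"rx":0,"ry":0,"rz":0,"fingers":30},{"x":0,"y":0,"z":0,"rx":0,"ry":0,"rz":0,"fingers":30}]'; python3 -c "
from h import *
s=bot.read_state(); print((s['eef_pos']-[.6053,-.0353,.2101])@np.c_[a3,l3,n3]*1e3, s['ft_force']@np.c_[a3,l3,n3])"; python3 -m crank '[{"x":0.6,"y":0.5,"z":0.6,"rx":0,"ry":0,"rz":0,"fingers":30},{"x":0,"y":0,"z":0,"rx":0,"ry":0,"rz":0,"fingers":30},{"x":0,"y":0,"z":0,"rx":0,"ry":0,"rz":0,"fingers":30}]'; python3 -c "
from h import *
s=bot.read_state(); print((s['eef_pos']-[.6053,-.0353,.2101])@np.c_[a3,l3,n3]*1e3, s['ft_force']@np.c_[a3,l3,n3])"
```

```text
time_s: 20.68
eef_pos: [0.6301, -0.0111, 0.2391]
tcp_rot: [-0.353, 0.871, 0.126, 0.318]
ft_force: [-4.7, -5.5, 13.9]
gripper_width: 0.419
grip_force: 59.7
[45.1707  0.1665 -0.0488] [ 3.4395 -0.6982 15.2591]
time_s: 21.05
eef_pos: [0.6303, -0.0109, 0.2393]
tcp_rot: [-0.353, 0.871, 0.126, 0.318]
ft_force: [-6.0, -7.8, 12.9]
gripper_width: 0.411
grip_force: 59.9
[45.57    0.1507 -0.055 ] [ 0.8511 -1.4481 16.072 ]
```

```bash
python3 -m crank '[{"x":0.6,"y":0.5,"z":0.6,"rx":0,"ry":0,"rz":0,"fingers":30},{"x":0,"y":0,"z":0,"rx":0,"ry":0,"rz":0,"fingers":30},{"x":0,"y":0,"z":0,"rx":0,"ry":0,"rz":0,"fingers":30}]'; python3 -c "
from h import *
s=bot.read_state(); print((s['eef_pos']-[.6053,-.0353,.2101])@np.c_[a3,l3,n3]*1e3, s['ft_force']@np.c_[a3,l3,n3])
_,P=pose('wrist'); im=bot.get_image('wrist').astype(int); np.save('pics/w6.npy',im)
for y in (-.0245,.0195):
  for sv in np.arange(.140,.18,.003):
    u,v=proj('wrist',[tube(sv,y,.0)],P)[0]; r=im[int(v+.5)]
    print('%.3f'%sv,int(u),int(v),' '.join('%d/%d'%(r[q,0],r[q,2]) for q in range(int(u)-6,int(u)+8,2)))"
```

```text
time_s: 21.42
eef_pos: [0.6305, -0.0108, 0.2395]
tcp_rot: [-0.353, 0.871, 0.126, 0.317]
ft_force: [-10.2, -10.0, 12.4]
gripper_width: 0.414
grip_force: 60.0
[45.7665  0.124  -0.0706] [-3.002  -0.0636 18.6509]
0.140 190 117 99/174 62/110 98/173 61/109 218/217 220/219 154/153
0.143 191 125 48/83 90/160 92/161 92/161 126/126 128/128 130/129
0.146 191 134 90/160 99/174 99/174 98/173 127/128 128/127 129/128
0.149 192 142 99/174 99/173 99/174 98/174 126/125 128/127 129/128
0.152 192 150 98/173 99/173 99/174 98/173 126/126 127/126 128/127
0.155 192 158 99/174 99/174 99/173 99/174 119/138 127/126 128/127
0.158 193 166 99/174 98/174 99/174 86/119 126/126 127/125 128/126
0.161 193 174 98/174 111/109 122/118 125/124 125/124 127/125 128/127
0.164 194 181 121/151 152/150 157/155 161/158 222/220 222/221 224/223
0.167 194 189 99/174 98/173 109/171 168/165 222/220 222/221 224/222
0.170 194 196 98/173 99/174 99/174 99/174 169/201 223/222 224/223
0.173 195 204 98/173 99/174 98/174 99/174 223/222 223/222 128/128
0.176 195 211 98/174 99/174 98/173 99/173 201/214 225/223 154/153
0.179 196 218 99/174 99/1
[... 217 characters left out ...]
/82
0.149 312 142 132/131 130/129 71/73 47/82 47/83 47/83 47/82
0.152 312 150 132/130 129/128 47/82 48/83 47/82 47/83 47/83
0.155 311 158 132/130 130/128 50/50 48/83 48/83 47/83 47/82
0.158 311 166 131/130 128/128 83/81 81/95 99/174 98/173 99/174
0.161 310 174 130/129 129/128 109/108 91/89 88/87 84/83 88/134
0.164 310 182 131/129 128/127 102/100 91/89 88/86 84/83 90/145
0.167 309 189 130/128 129/128 117/115 81/80 87/135 99/174 99/174
0.170 309 197 131/129 128/127 107/159 99/174 99/174 98/173 98/173
0.173 309 204 129/128 127/127 99/174 99/174 99/174 99/174 98/174
0.176 308 211 129/128 128/127 114/147 99/174 99/174 99/174 98/173
0.179 308 219 129/128 128/127 105/161 99/174 99/174 98/173 99/174
```

Steel now shows proud of the sleeve on both flanks at s ≈ 160–168 mm, against the blue bench. The sleeve also stopped moving at 45.8 mm, so the buttons have snapped out in the next window. Easing off, letting go and backing out square to the tube.

```bash
python3 -m crank '[{"x":-0.6,"y":-0.5,"z":-0.6,"rx":0,"ry":0,"rz":0,"fingers":30},{"x":0,"y":0,"z":0,"rx":0,"ry":0,"rz":0,"fingers":50},{"x":0,"y":0,"z":0,"rx":0,"ry":0,"rz":0,"fingers":75},{"x":0,"y":0,"z":0,"rx":0,"ry":0,"rz":0,"fingers":75},{"x":0,"y":0,"z":0,"rx":0,"ry":0,"rz":0,"fingers":75},{"x":-9,"y":-9,"z":15,"rx":0,"ry":0,"rz":0,"fingers":75},{"x":-18,"y":-18,"z":30,"rx":0,"ry":0,"rz":0,"fingers":75},{"x":-18,"y":-18,"z":30,"rx":0,"ry":0,"rz":0,"fingers":75}]'; python3 -m crank '[{"x":-18,"y":-18,"z":10,"rx":0,"ry":0,"rz":0,"fingers":75},{"x":-18,"y":-18,"z":10,"rx":0,"ry":0,"rz":0,"fingers":75},{"x":0,"y":0,"z":0,"rx":0,"ry":0,"rz":0,"fingers":75},{"x":0,"y":0,"z":0,"rx":0,"ry":0,"rz":0,"fingers":75}]'
python3 - <<'E'
from h import *
_,P=pose("wrist"); im=bot.get_image("wrist").astype(int)
for y in (-.0245,.0195):
  for sv in np.arange(.154,.175,.002):
    u,v=proj('wrist',[tube(sv,y,.0)],P)[0]
    if not 0<=v<383: continue
    r=im[int(v+.5)]; print('%.3f'%sv,int(u),int(v),' '.join('%d/%d'%(r[q,0],r[q,2]) for q in range(int(u)-6,int(u)+8,2)))
# bystanders and pin moved? top view before/after
a=np.load("pics/top0.npy").astype(int); b=bot.get_image("top").astype(int)
m=(cv2.GaussianBlur(np.abs(a-b).max(2).astype(np.uint8),(5,5),0)>25).astype(np.uint8)
n,_,st,_=cv2.connectedComponentsWithStats(m)
for q in st[1:]:
    if q[4]>8: print("changed",q, "world",onz("top",[[q[0]+q[2]/2,q[1]+q[3]/2]],0)[0][:2])
E
```

```text
time_s: 22.48
eef_pos: [0.5846, -0.0548, 0.314]
tcp_rot: [-0.354, 0.87, 0.128, 0.317]
ft_force: [0.9, -1.3, -0.1]
gripper_width: 0.876
grip_force: 0.0
time_s: 22.98
eef_pos: [0.5494, -0.0903, 0.3334]
tcp_rot: [-0.354, 0.871, 0.127, 0.318]
ft_force: [-0.3, -0.2, 1.2]
gripper_width: 0.875
grip_force: 0.0
0.154 225 151 15/16 17/18 15/15 13/14 110/126 205/204 216/213
0.156 225 154 45/50 92/105 95/107 90/102 112/126 197/198 215/213
0.158 225 156 94/107 101/115 102/115 87/94 81/80 196/194 215/213
0.160 225 159 94/107 101/114 99/112 101/98 108/106 189/186 215/214
0.162 225 161 96/109 101/115 105/111 137/135 144/141 195/193 215/214
0.164 225 164 97/110 101/115 104/113 151/148 158/155 198/197 215/214
0.166 225 166 97/110 98/112 99/113 157/154 171/168 200/197 216/213
0.168 225 168 110/105 118/111 116/111 110/104 109/115 186/185 216/213
0.170 225 171 112/106 118/111 117/110 109/103 106/119 160/164 215/214
0.172 225 173 107/100 107/100 208/197 208/197 100/113 153/158 216/214
0.174 225 175 151/185 221/211 221/211 177/174 99/112 146/152 216/214
0.154 279 152 215/213 217/215 100/105 94/107 101/115 
[... 734 characters left out ...]
ed [243 128  15  10  95] world [0.8323 0.0616]
changed [259 140   8  16  85] world [0.7751 0.0154]
changed [240 150   8   8  42] world [0.7529 0.0862]
changed [229 155  30  30 393] world [0.6929 0.0864]
changed [ 283  182  149  202 9857] world [ 0.2783 -0.3223]
changed [190 217   2   7  13] world [0.5075 0.2811]
changed [ 266  224   62  160 3792] world [ 0.2056 -0.1021]
changed [191 226   6  34 113] world [0.4257 0.2695]
changed [199 237   9  23 159] world [0.4056 0.2348]
changed [    0   304   240    80 10607] world [0.0692 0.5312]
changed [277 367   9   6  42] world [-0.0237 -0.0437]
changed [255 377  17   7  84] world [-0.0592  0.0205]
changed [275 378  16   6  66] world [-0.0615 -0.0485]
```

```bash
python3 -c "
from plant import bot
print(bot.hand_in())"
```

```text
the job is handed in; nothing more can be done
None
```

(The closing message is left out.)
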